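# Steady the closet dryer and set its timer

## Task

The scrubbing pad on the grille of the white closet dryer has to dry for 25 minutes. First steady the dryer by pushing its folded right foot (the blue tab in front of the case, on the right as the robot sees it) out sideways until it hits its stop, then twist the timer dial clockwise past the 60-minute mark until you feel it come up against its end stop, and bring it back down to 25 minutes. The knob is only clipped on and the stops are weak, so push gently with the fingertips instead of gripping, and leave the pad and the other things on the shelf where they are.

Things in the scene. Friction and masses are not known exactly. Their poses are not given: they have to be found in the camera images.
- dryer: White fan dryer fixed in place on the shelf, case 220 mm deep (its x), 130 mm wide (its y), 166 mm high. Origin: centre of its underside, at shelf level. Its -x side is the front, towards the robot; +y is on the left as the robot sees it. The flat top behind the sloping panel, from x = +20 mm back, is the warm-air grille, 166 mm high.
- panel_edge (a point): Middle of the lower edge of the dryer's black control panel (dryer frame x -110, z 75 mm). Below it the front is upright. From it the flat panel rises away from the robot at 35 degrees from level, up to x = +20 mm, 166 mm high.
- left_tab (a point): Middle of the blue tab of the left foot, which is already out and stays so: a bar at dryer x -20 mm that sticks out to 222 mm from the dryer's middle line, 15 mm high, tab 46 mm high.
- foot_hinge (a point): Upright hinge axis of the right foot, at shelf level: dryer frame x -20, y -77 mm.
- foot_tab (a point): Middle of the right foot's blue thumb tab, 30 mm above the shelf, 135 mm from the hinge. Upright plate: 18 mm along the foot, 8 mm thick, 14 to 46 mm high, on a steel bar 18 mm wide and 15 mm high that ends 10 mm past the tab. Folded, the foot points to the front and the tab stands about 45 mm ahead of the front face: push on its left (inner) side, from in front of the case.
- foot (a joint): Right foot, rad: 0 folded to the front, grows as it swings out to the right (counter-clockwise from above), 1.571 at its hard stop, straight out to the side. Stiff hinge, 0.18 N m (1.3 N at the tab); stays where it is left.
- dial_centre (a point): Point where the dial's axis meets the panel surface (dryer frame x -45, y 0, z 120.5 mm). The axis stands square to the sloping panel: it leans 35 degrees from vertical towards the dryer's front. The dial is a grey disc of 72 mm diameter, its face 12 mm above the panel, with a white grip bar across it.
- pointer (a point): Top of the red-marked pointer end of the dial's white grip bar: 33 mm from the axis, 36 mm above the panel. The bar is 13 mm wide and stands 24 mm above the grey disc; it reaches 33 mm from the axis at the pointer end (red line on top) and 27 mm at the other end.
- mark_25 (a point): The 25-minute mark on the panel, 44 mm from the dial's axis. Marks run clockwise, one every 5 minutes, 25 degrees apart: 0 is the red one at the top of the slope, then short white ones, 30 a long white one, 60 the orange one. 25 is the fifth after the red one, the last before the long white one.
- dial (a joint): Timer dial, rad, grows clockwise as seen from the robot's side: 0 with the pointer at the red 0 mark (straight up the slope), 0.0873 rad (5 degrees) per minute: 2.182 is 25 minutes, 5.236 is 60 (top mark). The hard end stop lies unmarked past it, anywhere from 61 to 67.5 minutes (5.32 to 5.90), each time elsewhere: it must be felt. Friction 0.05 N m (2 N pushed at the bar's end); stays where it is left.
- pad: Black silicone scrubbing pad, 62 x 85 x 14 mm, lying loose on the dryer's grille (166 mm high); origin: centre of its underside. It stays there.
- spray: Green bottle with white cap, 68 mm diameter, 200 mm high, standing beside or behind the dryer; origin: centre of its underside. Bystander.
- tin: Blue and steel tin, 84 mm diameter, 85 mm high, standing beside or behind the dryer; origin: centre of its underside. Bystander.
- pole_joint: Aluminium extension pole joint with black clamp collar, about 43 mm diameter, 110 mm high, standing beside or behind the dryer; origin: centre of its underside. Bystander.
- scraper: Yellow plastic scraper lying on the left, 164 mm long along its x, 100 mm wide, 16 mm high; origin on the shelf at the root of its blade. Bystander.
- steel_hook: Stainless steel S-hook lying on the right, about 120 x 45 mm, 8 mm thick; origin: its middle, at shelf level. Bystander.
- brush: Hand brush lying on the right, about 200 mm long along its x; origin: its underside. Bystander.
- sponge_block: Yellow and green foam sanding block lying on the left, 75 x 110 x 36 mm; origin: centre of its underside. Bystander.

How it is judged:
By the outcome, as a careful person would: the job done as asked, in the order asked, and still so for the second after the job is handed in, with the robot touching nothing.
It also fails if it takes over 72 s, if anything falls off the work surface, if the arm or the gripper's body presses on something with over 40 N, if the wrist force passes 120 N, or if a joint passes its speed limit or range.

## Robot

A 6-joint arm with a two-finger parallel gripper is mounted at the origin on the work surface. World frame = base frame: x ahead of the robot, y to its left, z up, the work surface at z = 0. Lengths are in mm, angles in rad, forces in N, time in s.
With the tool pointing down it reaches from about 250 to 800 mm from the base axis. Payload 8.5 kg.
Tool frame: the origin (TCP) lies on the front face of the gripper's body, between the roots of the fingers; the fingertips stand 73 mm ahead of it and the grasp point (between the pads) lies 54 mm ahead of it; x points along the fingers, z is the direction in which the jaws open and shut, and the axes are right-handed (so a half turn about x gives the same grasp; the last joint's range is limited). The gripper opens to 85 mm and grips with 20 to 120 N. Pads are 22 mm wide; open, the fingers measure 114 mm over their backs; the gripper's body (76 mm by 85 mm) begins 54 mm behind the grasp point. The pads swing forward as they close: fully open they stand 13 mm farther back than shut.
Start: joints at [-1.188, 0.238, -0.013, 1.319, 0, 1.571], TCP at [196.082, -486.969, 303.876] pointing down, gripper open.
Joint ranges: [-2.66, 2.66], [-1.03, 1.9], [-1.14, 1.46], [-1.82, 2.27], [-1.45, 1.34], [-3.14, 3.14]. Speed limits (rad/s): [2.22, 2.22, 2.79, 3.14, 3.14, 3.14].

## Interface

Orientations are given as a unit quaternion [w, x, y, z].
In Python, from rig import manip gives the robot as it stands. Calls block until the motion is done:
- manip.move_pose(position, orientation): joint-space move of the TCP to a pose.
- manip.move_linear(position, rate=150, rot=None): straight line of the TCP; rot=None keeps the orientation; rate is the mean speed in mm/s.
- manip.move_j(angles): joint-space move.
- manip.gripper_to(opening): finger opening in mm; the grip force is fixed at half the most; returns when the fingers have stopped.
- manip.wait(seconds).
- manip.inverse_kinematics(position, orientation): joint angles nearest the present ones, or None.
- manip.get_obs(): the state.
- manip.grab_frame(name): name is "scene" or "side" or "wrist"; returns a dict with "frame" (384x512x3 uint8, red, green, blue), "fx", "fy", "cx", "cy" (pixels), "eye" and "rotation" of the camera in the world. Camera axes: x right, y down, z forward; pixel columns grow to the right and rows downward; lengths in mm; the calibration is good to about 2 mm. The wrist camera is an equidistant fisheye: a pixel r from the principal point sees the ray r / f radians off the axis. A picture is of the moment at which its call begins. There is no depth.
A pose or a line that the arm cannot do raises manip.Unreachable and nothing moves.
- manip.sign_off(): hands the job in, once; it reports no verdict.
The state is a dict: "time_s": time; "joints": joint angles; "joint_velocities": joint speeds; "joint_efforts": joint torques, N m; "ee_pos": TCP position; "eef_rot": TCP orientation; "ft_force": force on the tool from outside, world axes, zero at the start; "wrist_torque": the same for the moment, N m; "grip_width": finger opening in mm.
Only numpy, scipy, OpenCV 4.12 (cv2) and the standard library are available. Lean on these libraries where they do the work, as an engineer would, in place of code of your own. Each camera call takes 0.05 s, during which the arm holds its last target.

## Working session

There is one attempt and no reset: what is moved stays moved. The work goes in short steps, each a Python script; the robot and the scene stay as the last script left them, time stands still between calls to the robot, and variables do not carry over. Pictures are saved under pics/ and viewed, and the job is handed in when it is done.

```bash
mkdir -p pics; ls
python3 - <<'E'
from rig import manip
import cv2
o=manip.get_obs();print(o)
for n in("scene","side","wrist"):
    f=manip.grab_frame(n);cv2.imwrite(f"pics/{n}0.png",cv2.resize(f["frame"][:,:,::-1],(800,600),interpolation=cv2.INTER_CUBIC))
    print({k:v for k,v in f.items() if k!="frame"})
E
```

```text
pics
{'time_s': 0.0, 'joints': array([-1.18797398e+00,  2.38807403e-01, -1.42581183e-02,  1.31920689e+00,
        7.06076558e-06,  1.57081190e+00]), 'joint_velocities': array([-0.00072984,  0.00148427, -0.00167525,  0.00158655, -0.00268921,
       -0.00055913]), 'joint_efforts': array([ 6.87178926e-04, -5.38778687e+01,  3.46437049e+01,  1.83552923e-02,
        9.66035418e-05, -2.79156623e-06]), 'ee_pos': array([ 195.99314487, -486.70649288,  303.26208188]), 'eef_rot': array([ 0.58555628,  0.39604473,  0.58641846, -0.39545644]), 'ft_force': array([ 0.08779166, -0.71980336, -0.10754794]), 'wrist_torque': array([0.03245631, 0.03511115, 0.00792846]), 'grip_width': 85.58033856706164}
{'fx': 488.2277749900902, 'fy': 488.2277749900902, 'cx': 252.3073177490367, 'cy': 194.62273712376083, 'eye': array([1127.17458428, -687.27464602, 1170.0431726 ]), 'rotation': array([-0.32876833,  0.88825346,  0.30157965, -0.10939326])}
{'fx': 361.60037842795646, 'fy': 361.60037842795646, 'cx': 253.58471902460647, 'cy': 194.90054485218045, 'eye': array([-76.8072494 , 775.75723075, 701.18196171]), 'rotation': array([ 0.16770283, -0.30700389,  0.81237124, -0.46655904])}
{'fx': 297.3186396354542, 'fy': 297.3186396354542, 'cx': 251.75576493211938, 'cy': 190.88777844422592, 'eye': array([ 273.1776386 , -456.98413734,  373.37933396]), 'rotation': array([ 0.13665182,  0.81734363, -0.55203557, -0.09237097])}
```

View pics/scene0.png

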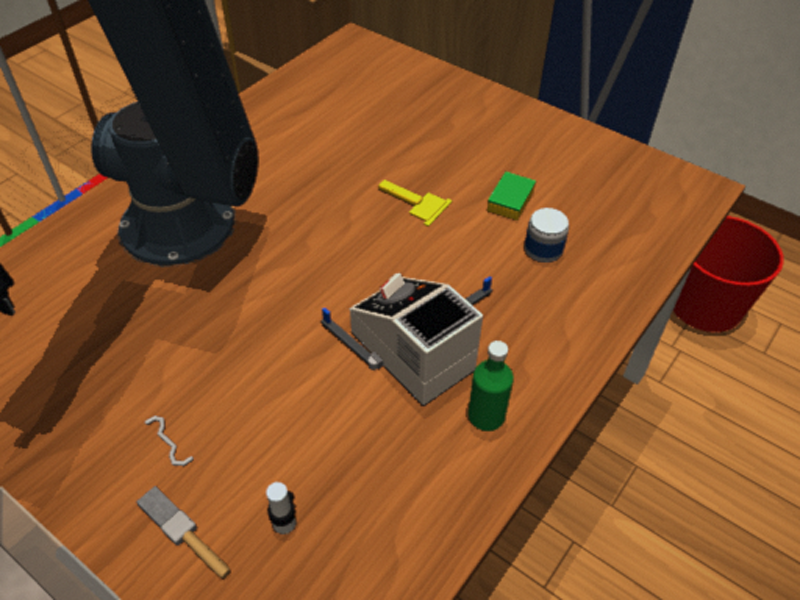

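View pics/side0.png

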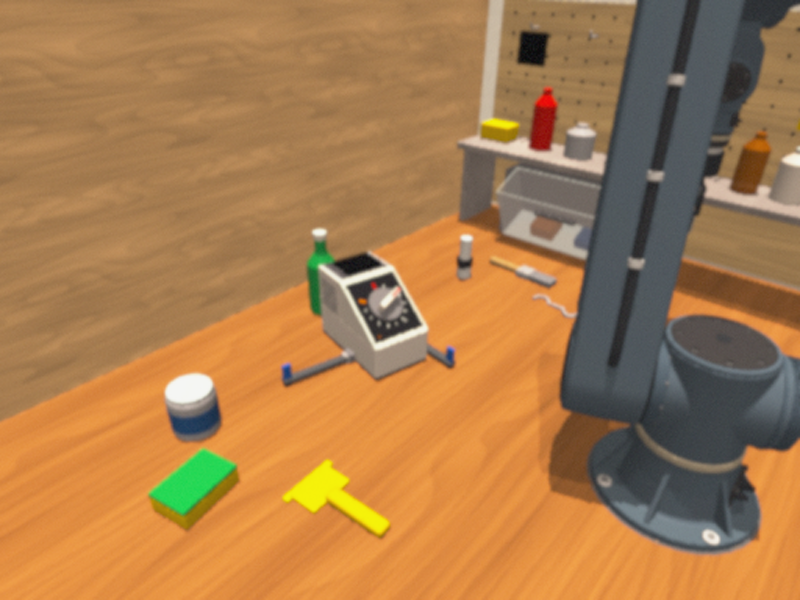

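View pics/wrist0.png

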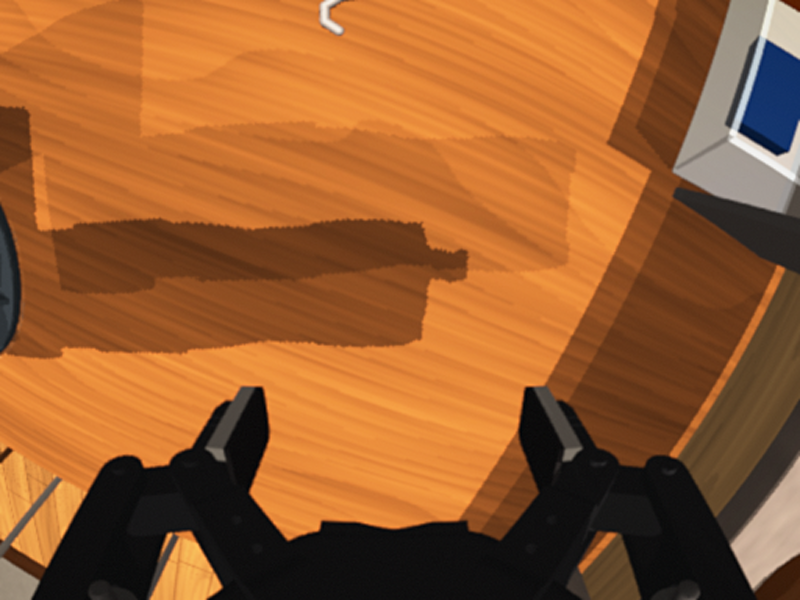

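Run:
```python
import cv2
from rig import manip
for n,(x,y,w,h) in {"scene":(200,165,125,95),"side":(175,140,130,110)}.items():
    f=manip.grab_frame(n)["frame"][:,:,::-1]
    cv2.imwrite(f"pics/{n}0c.png",cv2.resize(f[y:y+h,x:x+w],(0,0),fx=6,fy=6,interpolation=cv2.INTER_CUBIC)[:600])
    print(n,x,y)
```

```text
scene 200 165
side 175 140
```

View pics/scene0c.png

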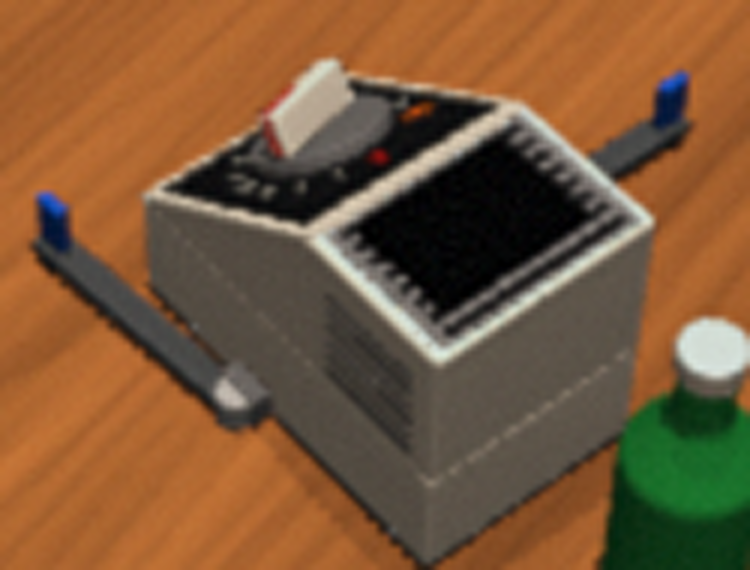

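View pics/side0c.png

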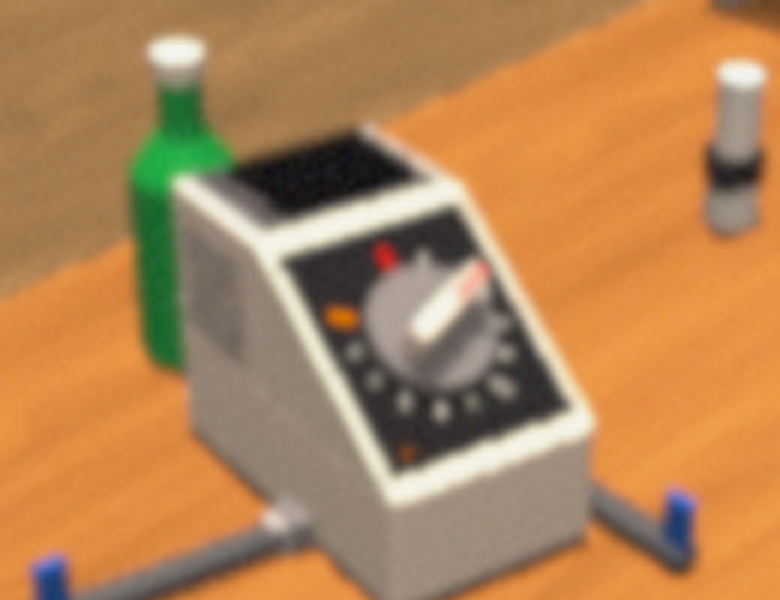

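```bash
cat > h.py <<'E'
import numpy as np
from scipy.spatial.transform import Rotation as R
def q2R(q): return R.from_quat([q[1],q[2],q[3],q[0]])
def q_of(r): x,y,z,w=r.as_quat(); return [w,x,y,z]
CAM={"scene":(488.2278,252.3073,194.6227,[1127.17458428,-687.27464602,1170.0431726],[-0.32876833,0.88825346,0.30157965,-0.10939326]),
"side":(361.60038,253.58472,194.90054,[-76.8072494,775.75723075,701.18196171],[0.16770283,-0.30700389,0.81237124,-0.46655904])}
def proj(n,P):
    f,cx,cy,e,q=CAM[n]; p=q2R(q).inv().apply(np.atleast_2d(P)-e); return np.c_[cx+f*p[:,0]/p[:,2],cy+f*p[:,1]/p[:,2]]
C,S=np.cos(np.radians(35)),np.sin(np.radians(35))
def dialpt(r,a,h):  # dryer frame; a clockwise from up-slope
    a=np.asarray(a,float)
    up=r*np.cos(a); rt=r*np.sin(a)
    return np.stack([-45+up*C-h*S, -rt+0*up, 120.5+up*S+h*C],-1)
def d2w(p,X): return R.from_euler('z',X[2]).apply(np.atleast_2d(p))+[X[0],X[1],0]
E
cat > fit.py <<'E'
from h import *
from scipy.optimize import least_squares
sc=[((110,-65,166),(438,360)),((110,-65,0),(430,563)),((110,65,166),(652,222)),((20,-65,166),(310,238)),((20,65,166),(513,105)),((-110,-65,75),(148,195)),((-20,212,30),(672,99)),((-155,-77,30),(53,222))]
sd=[((20,65,166),(268,245)),((110,65,166),(178,180)),((20,-65,166),(455,190)),((110,-65,166),(365,130)),((-110,65,75),(392,495)),((-110,-65,75),(592,425)),((-110,-65,0),(585,540)),((-155,-77,30),(680,518)),((-20,212,30),(50,578)),(dialpt(44,0,0),(387,257)),(dialpt(44,np.radians(300),0),(343,318))]
A=[("scene",np.array([p for p,_ in sc]),(np.array([q for _,q in sc])+.5)/6-.5+[200,165]),("side",np.array([p for p,_ in sd]),(np.array([q for _,q in sd])+.5)/6-.5+[175,140])]
def res(X,which=(0,1)):
    return np.concatenate([(proj(A[i][0],d2w(A[i][1],X))-A[i][2]).ravel() for i in which])
for w in((0,),(1,),(0,1)):
    s=least_squares(res,[550,0,0],args=(w,),loss='soft_l1'); print(w,s.x,np.sqrt(np.mean(s.fun**2)))
print(s.fun.reshape(-1,2).round(1).tolist())
X=s.x
pt=[("scene",(268,130),(200,165)),("side",(484,270),(175,140))]
for n,uv,o in pt:
    uv=(np.array(uv)+.5)/6-.5+o
    a=np.radians(np.arange(0,360,2)); d=np.linalg.norm(proj(n,d2w(dialpt(33,a,36),X))-uv,axis=1)
    print(n,2*np.argmin(d),d.min())
E
python3 fit.py
```

```text
(0,) [ 6.20486179e+02  3.53645519e+01 -2.29623003e-01] 1.2499351177140128
(1,) [ 6.23973448e+02  3.39968702e+01 -2.38995041e-01] 1.2040241841577806
(0, 1) [ 6.21882894e+02  3.54863243e+01 -2.35066654e-01] 1.270459620787752
[[0.3, 0.9], [-0.5, 2.5], [1.5, -0.5], [-0.4, 0.2], [2.2, -0.4], [-1.3, 0.4], [-0.4, 0.4], [3.1, -1.4], [-2.4, -0.5], [-1.3, -0.3], [0.5, -1.7], [0.6, -1.3], [0.3, 1.6], [0.9, -0.1], [1.1, -0.1], [-2.6, 1.6], [0.4, 1.7], [0.3, 1.3], [0.7, 0.3]]
scene 64 2.2151580582676407
side 68 0.9407983380821712
```

```bash
cat >> h.py <<'E'
X0=[622.2,35.2,-0.235]
def tdial(th,r,htip,X,flip=1,tcp=73):
    "TCP pose: tool centre at radius r, dial angle th (cw from upslope), tips htip above panel; tool z=tangential (cw)*flip"
    p=dialpt(r,th,htip+tcp)
    n=np.array([-S,0,C]); t=(dialpt(1,th+np.pi/2,0)-dialpt(0,0,0))*flip
    x=-n; y=np.cross(t,x); M=np.stack([x,y,t],1)
    Rw=R.from_euler('z',X[2])*R.from_matrix(M)
    return d2w(p,X)[0],q_of(Rw)
def tfoot(phi,off,ztip,X,rad=135,flip=1,tcp=73):
    "tool down, centre offset `off` inward (behind the tab) from foot centre line; tool y = push direction*flip"
    u=np.array([-np.cos(phi),-np.sin(phi),0]); t=np.array([np.sin(phi),-np.cos(phi),0]) # dir of increasing phi
    p=np.array([-20,-77,0])+rad*u-off*t+[0,0,ztip+tcp]
    x=np.array([0,0,-1.]); y=t*flip; z=np.cross(x,y)
    Rw=R.from_euler('z',X[2])*R.from_matrix(np.stack([x,y,z],1))
    return d2w(p,X)[0],q_of(Rw)
E
python3 - <<'E'
from h import *
from rig import manip
o=manip.get_obs()
Rw=q2R(o['eef_rot']); 
f=manip.grab_frame("wrist")
print("cam in tool",Rw.inv().apply(f['eye']-o['ee_pos']), "axes",(Rw.inv()*q2R(f['rotation'])).as_matrix().round(2).tolist())
for fl in(1,-1):
    for d in range(30,391,30):
        q=manip.inverse_kinematics(*tdial(np.radians(d),20,16,X0,fl)); print("dial",fl,d,None if q is None else np.round(q,2))
    for d in (0,45,90):
        q=manip.inverse_kinematics(*tfoot(np.radians(d),16,22,X0,flip=fl)); print("foot",fl,d,None if q is None else np.round(q,2))
print(manip.get_obs()['time_s'])
E
```

```text
cam in tool [-70.02314536  82.7226504    1.13332974] axes [[-0.0, -0.33, 0.95], [-0.0, -0.95, -0.33], [1.0, -0.0, 0.0]]
dial 1 30 [ 0.18  0.06 -0.69  0.24 -0.23 -2.27]
dial 1 60 [ 0.17  0.06 -0.72  0.23 -0.23 -1.75]
dial 1 90 [ 0.17  0.05 -0.74  0.21 -0.23 -1.23]
dial 1 120 [ 0.19  0.05 -0.76  0.19 -0.24 -0.69]
dial 1 150 [ 0.21  0.05 -0.77  0.18 -0.25 -0.15]
dial 1 180 [ 0.24  0.06 -0.77  0.19 -0.26  0.4 ]
dial 1 210 [ 0.26  0.07 -0.75  0.2  -0.27  0.94]
dial 1 240 [ 0.27  0.08 -0.73  0.22 -0.28  1.47]
dial 1 270 [ 0.26  0.08 -0.7   0.23 -0.28  1.99]
dial 1 300 [ 0.25  0.08 -0.68  0.25 -0.27  2.5 ]
dial 1 330 [ 0.23  0.08 -0.67  0.26 -0.26  3.  ]
dial 1 360 [ 0.2   0.07 -0.68  0.25 -0.25 -2.78]
dial 1 390 [ 0.18  0.06 -0.69  0.24 -0.23 -2.27]
foot 1 0 [ 0.03  0.3  -0.52  0.75  0.   -1.31]
foot 1 45 [-0.2   0.32 -0.49  0.76  0.   -2.32]
foot 1 90 [-0.29  0.45 -0.27  0.85  0.    3.08]
dial -1 30 [ 0.18  0.06 -0.69  0.24 -0.23  0.87]
dial -1 60 [ 0.17  0.06 -0.72  0.23 -0.23  1.39]
dial -1 90 [ 0.17  0.05 -0.74  0.21 -0.23  1.91]
dial -1 120 [ 0.19  0.05 -0.76  0.19 -0.24  2.45]
dial -1 150 [ 0.21  0.05 -0.77  0.18 -0.25  2.99]
dial -1 180 [ 0.24  0.06 -0.77  0.19 -0.26 -2.74]
dial -1 210 [ 0.26  0.07 -0.75  0.2  -0.27 -2.2 ]
dial -1 240 [ 0.27  0.08 -0.73  0.22 -0.28 -1.67]
dial -1 270 [ 0.26  0.08 -0.7   0.23 -0.28 -1.15]
dial -1 300 [ 0.25  0.08 -0.68  0.25 -0.27 -0.64]
dial -1 330 [ 0.23  0.08 -0.67  0.26 -0.26 -0.14]
dial -1 360 [ 0.2   0.07 -0.68  0.25 -0.25  0.37]
dial -1 390 [ 0.18  0.06 -0.69  0.24 -0.23  0.87]
foot -1 0 [ 0.03  0.3  -0.52  0.75  0.    1.83]
foot -1 45 [-0.2   0.32 -0.49  0.76  0.    0.82]
foot -1 90 [-0.29  0.45 -0.27  0.85  0.   -0.06]
0.3
```

Run:
```python
from h import *
from rig import manip
import cv2
manip.gripper_to(0); print(manip.get_obs()['time_s'],manip.get_obs()['grip_width'])
p,q=tfoot(0,45,190,X0,flip=-1)
manip.move_pose(p,q); o=manip.get_obs(); print(o['time_s'],o['ee_pos']-p,o['ft_force'],o['wrist_torque'])
f=manip.grab_frame("wrist");cv2.imwrite("pics/w1.png",cv2.resize(f["frame"][:,:,::-1],(800,600),interpolation=cv2.INTER_CUBIC))
np.savez("w1.npz",**f)
```

```text
1.0667 -0.07437865060726535
3.1917 [ 0.1377535  -0.6356614   0.04762175] [ 0.65449096 -0.59661018 -0.06314053] [0.05164108 0.02987397 0.01421146]
```

View pics/w1.png

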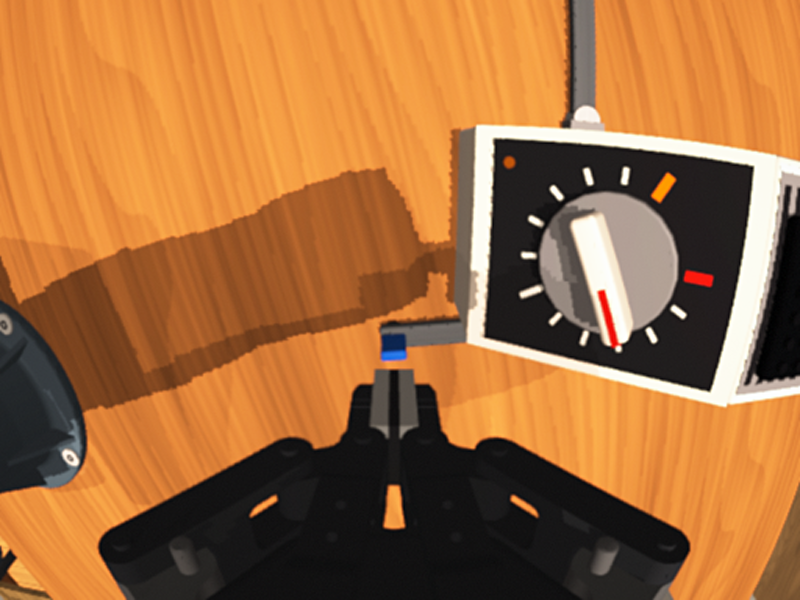

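```bash
cat >> h.py <<'E'
def projw(f,P):
    p=q2R(f['rotation']).inv().apply(np.atleast_2d(P)-f['eye']); th=np.arctan2(np.hypot(p[:,0],p[:,1]),p[:,2]); ph=np.arctan2(p[:,1],p[:,0])
    return np.c_[f['cx']+f['fx']*th*np.cos(ph),f['cy']+f['fy']*th*np.sin(ph)]
E
cat > fit2.py <<'E'
from fit import *
f=dict(np.load("w1.npz"))
W=[((-110,65,75),(478,127)),((-110,-65,75),(470,341)),((20,-65,166),(728,404)),((20,65,166),(778,155)),(dialpt(44,0,0),(698,279)),(dialpt(44,np.radians(300),0),(663,187)),(dialpt(0,0,12),(609,262))]
P=np.array([p for p,_ in W]);U=(np.array([u for _,u in W])+.5)/1.5625-.5
rw=lambda X:(projw(f,d2w(P,X))-U).ravel()
s=least_squares(rw,X0); print("wrist",s.x,s.fun.reshape(-1,2).round(1).tolist())
s=least_squares(lambda X:np.r_[res(X),rw(X)*1.5],X0,loss='soft_l1'); print("all",s.x); print(rw(s.x).reshape(-1,2).round(1).tolist())
X=s.x
u=(np.array([617,345])+.5)/1.5625-.5
a=np.radians(np.arange(360)); d=np.linalg.norm(projw(f,d2w(dialpt(33,a,36),X))-u,axis=1); print("dial",np.argmin(d),d.min())
u=(np.array([393,347.])+.5)/1.5625-.5
for ph in np.arange(-.1,.3,.04): 
    Q=np.array([-20-135*np.cos(ph)+4*np.sin(ph)*-1,-77-135*np.sin(ph)+4*np.cos(ph),46]); print(round(ph,2),(projw(f,d2w(Q,X))-u).round(1))
E
python3 fit2.py
```

```text
(0,) [ 6.20486179e+02  3.53645519e+01 -2.29623003e-01] 1.2499351177140128
(1,) [ 6.23973448e+02  3.39968702e+01 -2.38995041e-01] 1.2040241841577806
(0, 1) [ 6.21882894e+02  3.54863243e+01 -2.35066654e-01] 1.270459620787752
[[0.3, 0.9], [-0.5, 2.5], [1.5, -0.5], [-0.4, 0.2], [2.2, -0.4], [-1.3, 0.4], [-0.4, 0.4], [3.1, -1.4], [-2.4, -0.5], [-1.3, -0.3], [0.5, -1.7], [0.6, -1.3], [0.3, 1.6], [0.9, -0.1], [1.1, -0.1], [-2.6, 1.6], [0.4, 1.7], [0.3, 1.3], [0.7, 0.3]]
scene 64 2.2151580582676407
side 68 0.9407983380821712
wrist [ 6.23379615e+02  3.19700620e+01 -2.33729318e-01] [[0.3, -2.0], [-0.1, 0.9], [0.7, 0.9], [0.8, -1.2], [-1.6, -2.7], [0.0, 2.6], [0.3, 1.6]]
all [ 6.23296457e+02  3.27090204e+01 -2.34044538e-01]
[[0.0, -2.9], [-0.4, 0.3], [0.7, 0.3], [0.6, -2.1], [-1.6, -3.6], [-0.1, 1.6], [0.1, 0.7]]
dial 68 0.8622581220503949
-0.1 [[  3.  -19.6]]
-0.06 [[  2.4 -14.8]]
-0.02 [[  2. -10.]]
0.02 [[ 1.9 -5.3]]
0.06 [[ 1.9 -0.7]]
0.1 [[2.2 3.9]]
0.14 [[2.6 8.3]]
0.18 [[ 3.3 12.7]]
0.22 [[ 4.1 17.1]]
0.26 [[ 5.1 21.3]]
```

Run:
```python
from h import *
import cv2
f=dict(np.load("w1.npz")); im=f["frame"][:,:,::-1]
x0,y0,k=225,70,5
c=cv2.resize(im[y0:y0+120,x0:x0+160],None,fx=k,fy=k,interpolation=cv2.INTER_CUBIC)
X=[623.3,32.7,-.234]
for i in range(13):
    u=(projw(f,d2w(dialpt(44,np.radians(25*i),0),X))[0]-[x0,y0]+.5)*k-.5
    cv2.circle(c,tuple(int(v) for v in u),3,(0,255,0),-1)
cv2.imwrite("pics/w1c.png",c)
```

```text
(no output)
```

View pics/w1c.png

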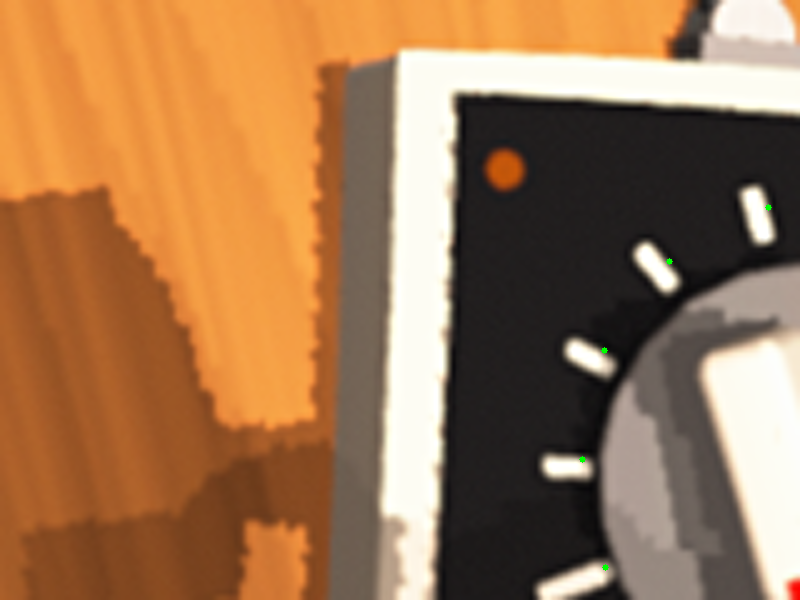

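Run:
```python
from h import *
import cv2
f=dict(np.load("w1.npz")); im=f["frame"][:,:,::-1]
x0,y0,k=320,95,5
c=cv2.resize(im[y0:y0+140,x0:x0+160],None,fx=k,fy=k,interpolation=cv2.INTER_CUBIC)[:600]
c=cv2.resize(im[y0:y0+140,x0:x0+160],None,fx=4.2,fy=4.2,interpolation=cv2.INTER_CUBIC);k=4.2
X=[623.3,32.7,-.234]
for i in range(13):
    u=(projw(f,d2w(dialpt(44,np.radians(25*i),0),X))[0]-[x0,y0]+.5)*k-.5
    cv2.circle(c,tuple(int(v) for v in u),3,(0,255,0),-1)
cv2.imwrite("pics/w1d.png",c)
```

```text
(no output)
```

View pics/w1d.png

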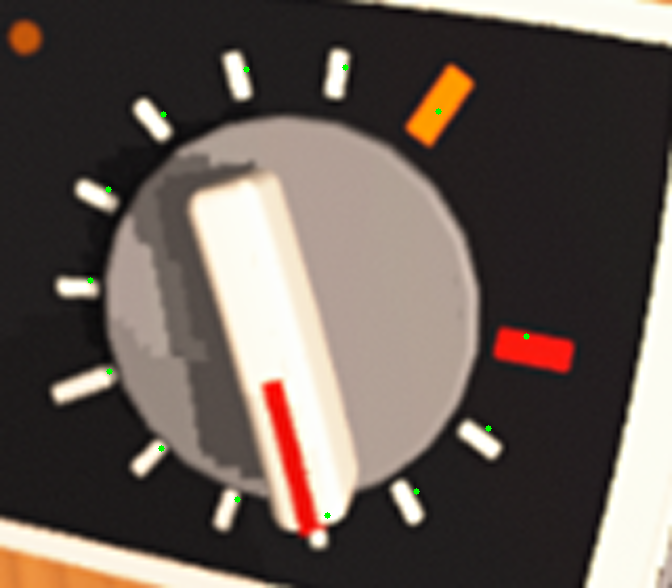

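```bash
cat > fit3.py <<'E'
from h import *
from scipy.optimize import least_squares
f=dict(np.load("w1.npz"))
I=[1,2,4,5,7,8,9,10,11];u=np.array([(480,439),(408,502),(228,508),(148,456),(77,287),(96,194),(152,119),(238,76),(338,73)])
U=(u+.5)/4.2-.5+[320,95]; a=np.radians(25*np.array(I))
C4=np.array([(-110,65,75),(-110,-65,75),(20,-65,166),(20,65,166)]);U4=(np.array([(478,127),(470,341),(728,404),(778,155)])+.5)/1.5625-.5
g=lambda v:np.r_[(projw(f,d2w(dialpt(v[3],a,0),v))-U).ravel(),.5*(projw(f,d2w(C4,v))-U4).ravel()]
s=least_squares(g,[623,32,-.234,45]);print(s.x,s.fun.reshape(-1,2).round(1).tolist())
X=s.x[:3]
for uv in[(310,527)]:
    t=(np.array(uv)+.5)/4.2-.5+[320,95]
    aa=np.radians(np.arange(360)); d=np.linalg.norm(projw(f,d2w(dialpt(33,aa,36),X))-t,axis=1); print(np.argmin(d),d.min())
E
python3 fit3.py
```

```text
[ 6.21209937e+02  3.15487680e+01 -2.36151362e-01  4.45522511e+01] [[0.3, -0.1], [0.2, -0.1], [-0.1, 0.2], [0.5, 0.2], [0.5, 0.0], [0.3, 0.3], [0.2, -0.0], [-0.1, -0.5], [-0.1, -0.2], [-0.9, -0.7], [-1.2, 0.8], [-0.7, 1.1], [-0.5, -0.1]]
66 1.4331586961929375
```

```bash
cat >> h.py <<'E'
X1=[621.4,31.8,-0.236]
def tfootz(phi,off,ztip,X=X1,rad=140,flip=1,tcp=73,spin=None):
    spin=phi if spin is None else spin
    p,_=tfoot(phi,off,ztip,X,rad,1,tcp)
    t=np.array([np.sin(spin),-np.cos(spin),0]); x=np.array([0,0,-1.]); z=t*flip; y=np.cross(z,x)
    return p,q_of(R.from_euler('z',X[2])*R.from_matrix(np.stack([x,y,z],1)))
E
python3 - <<'E'
from h import *
from rig import manip
for fl in(1,-1):
    for d in (0,45,90): print(fl,d,manip.inverse_kinematics(*tfootz(np.radians(d),16,22,flip=fl)))
E
```

```text
1 0 [ 0.02192281  0.2932071  -0.53530543  0.7422838   0.         -2.88366984]
1 45 [-0.21128506  0.31422326 -0.50179558  0.75477748  0.          2.38090943]
1 90 [-0.30861274  0.44851028 -0.2728685   0.84941755  0.          1.49818359]
-1 0 [ 0.02192281  0.2932071  -0.53530543  0.7422838   0.          0.25792281]
-1 45 [-0.21128506  0.31422326 -0.50179558  0.75477748  0.         -0.76068322]
-1 90 [-0.30861274  0.44851028 -0.2728685   0.84941755  0.         -1.64340906]
```

Run:
```python
from h import *
from rig import manip
import cv2
P=lambda ph,off,z:tfootz(ph,off,z,flip=-1)
p,q=P(0,48,150); manip.move_pose(p,q)
p,q=P(0,48,22); manip.move_linear(p,120)
manip.wait(.2);o=manip.get_obs();F0=o['ft_force'];print(o['time_s'],o['ee_pos']-p,F0)
for off in(40,34,30,26,22,20,18,16):
    manip.move_linear(P(0,off,22)[0],60); o=manip.get_obs(); print(off,(o['ft_force']-F0).round(2))
    if np.linalg.norm((o['ft_force']-F0)[:2])>1: break
f=manip.grab_frame("wrist");cv2.imwrite("pics/w2.png",cv2.resize(f["frame"][:,:,::-1],(800,600),interpolation=cv2.INTER_CUBIC)); print(manip.get_obs()['time_s'])
```

```text
6.0583 [0.29061776 0.03687302 0.50186556] [ 0.4390298  -0.27786073 -0.29264998]
40 [-0.88 -0.03  0.12]
34 [-0.48  0.03  0.14]
30 [0.29 1.02 0.16]
6.8917
```

View pics/w2.png

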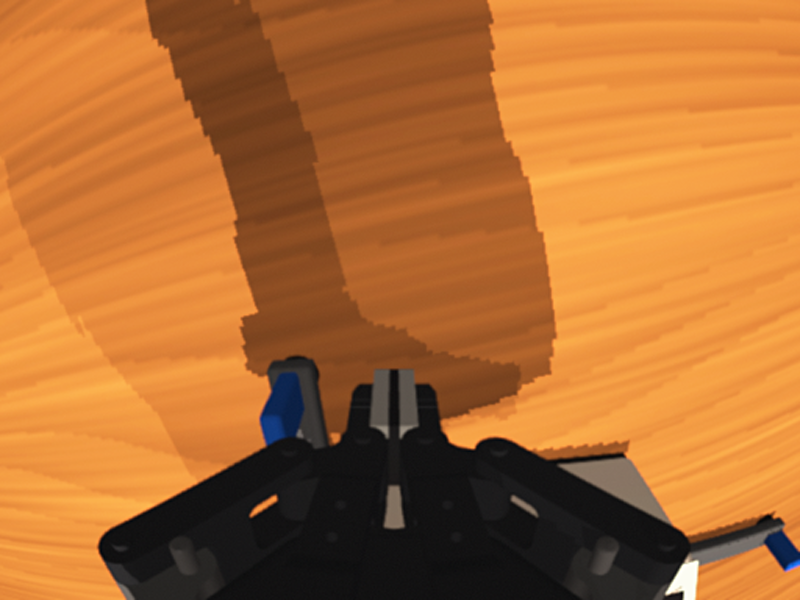

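Run:
```python
from h import *
from rig import manip
import cv2
Z=29
P=lambda ph,off:tfootz(ph,off,Z,flip=-1)
def F(): 
    v=[]
    for _ in range(5): manip.wait(.04); v.append(manip.get_obs()['ft_force'])
    return np.mean(v,0),np.std(v,0)
manip.move_linear(P(0,32)[0],60);manip.wait(.1);F0,sd=F();print(F0,sd)
T=lambda ph:R.from_euler('z',X1[2]).apply([np.sin(ph),-np.cos(ph),0])
for off in(28,25,22,20,18,16,14):
    manip.move_linear(P(0,off)[0],60); v=-(F()[0]-F0)@T(0); print(off,v.round(2))
    if v>.9: break
f=manip.grab_frame("wrist");cv2.imwrite("pics/w3.png",cv2.resize(f["frame"][:,:,::-1],(800,600),interpolation=cv2.INTER_CUBIC)); print(manip.get_obs()['time_s'])
```

```text
[-0.41124846  0.12397766 -0.2757846 ] [0.43060099 0.57370236 0.43513021]
28 -0.1
25 0.09
22 -0.01
20 0.21
18 0.08
16 0.06
14 -0.1
10.7333
```

View pics/w3.png

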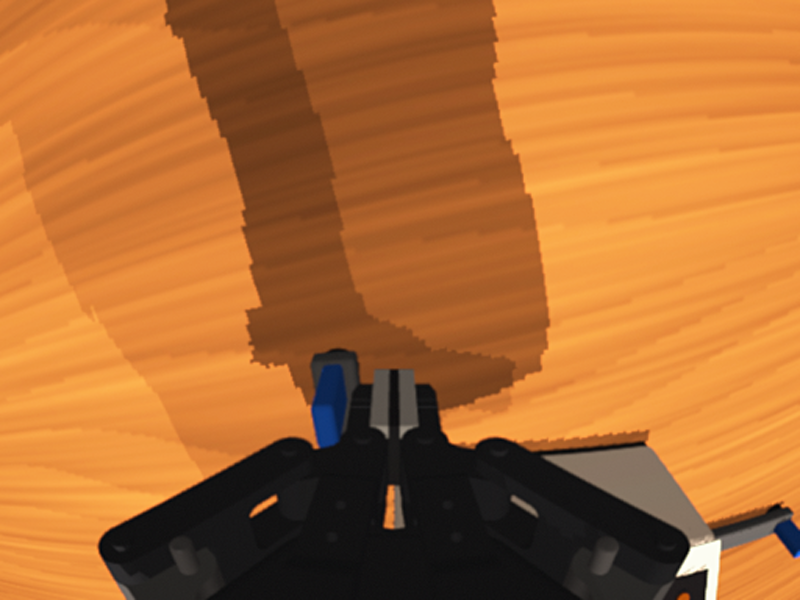

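Run:
```python
from h import *
from rig import manip
import cv2
Z=29
P=lambda ph,off=13:tfootz(ph,off,Z,flip=-1)
def F(n=4): 
    v=[]
    for _ in range(n): manip.wait(.03); v.append(manip.get_obs()['ft_force'])
    return np.mean(v,0)
F0=np.array([-.41,.12,-.28])
T=lambda ph:R.from_euler('z',X1[2]).apply([np.sin(ph),-np.cos(ph),0])
for d in list(range(8,81,8)):
    p,q=P(np.radians(d)); manip.move_linear(p,90,q)
    o=manip.get_obs(); print(d,(-(o['ft_force']-F0)@T(np.radians(d))).round(1),round(o['time_s'],2))
f=manip.grab_frame("wrist");cv2.imwrite("pics/w4.png",cv2.resize(f["frame"][:,:,::-1],(800,600),interpolation=cv2.INTER_CUBIC))
for d in (82,84,86,87,88,89,90,91,92,93,94,95,96):
    a=np.radians(d);p,q=P(a); manip.move_linear(p,60,q)
    v=-(F()-F0)@T(a); print(d,v.round(2))
    if v>4: break
o=manip.get_obs();print(o['time_s'],o['ee_pos']-p)
f=manip.grab_frame("wrist");cv2.imwrite("pics/w5.png",cv2.resize(f["frame"][:,:,::-1],(800,600),interpolation=cv2.INTER_CUBIC))
```

```text
8 -0.2 11.11
16 -0.2 11.47
24 -1.1 11.84
32 -0.1 12.21
40 -0.5 12.57
48 -0.5 12.94
56 0.9 13.31
64 -1.2 13.68
72 -0.1 14.04
80 0.2 14.41
82 -0.38
84 -0.66
86 -0.5
87 -0.31
88 3.36
89 10.6
16.7583 [-2.14599746  0.55774607 -0.35090929]
```

View pics/w5.png

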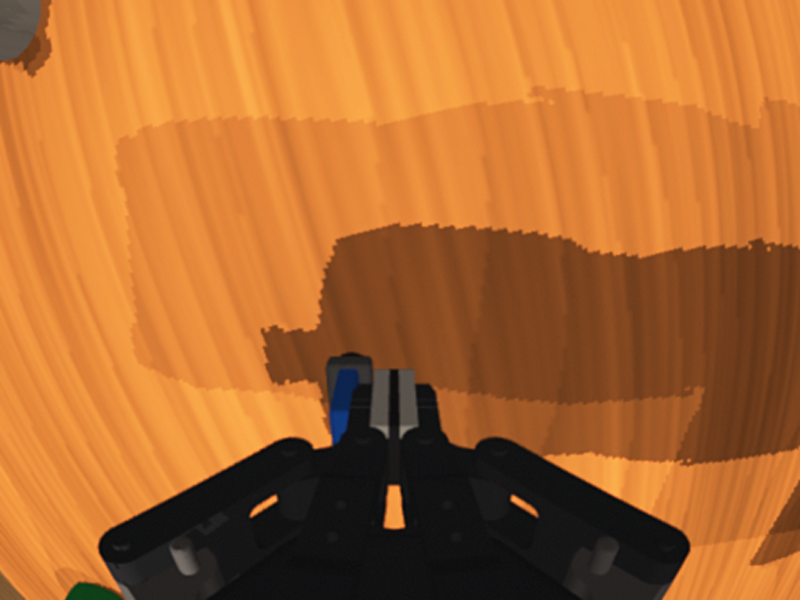

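```bash
cat >> h.py <<'E'
def tbar(b,r,off,h,X=X1,spin=None):
    "b rad; tool centre at r along pointer side, off ahead (cw) of bar centre line, tips h above panel; spin limited"
    s=b if spin is None else spin
    p=dialpt(r,b,h+73)+(dialpt(off,b+np.pi/2,0)-dialpt(0,0,0))
    _,q=tdial(s,r,h,X)
    return d2w(p,X)[0],q
E
python3 - <<'E'
from h import *
from rig import manip
import cv2
a=np.radians(89)
manip.move_linear(tfootz(a,45,29,flip=-1)[0],150)
manip.move_linear(tfootz(a,60,200,flip=-1)[0],250)
print(manip.get_obs()['time_s'])
f=manip.grab_frame("scene");cv2.imwrite("pics/s6.png",cv2.resize(f["frame"][150:290,170:340,::-1],None,fx=4.2,fy=4.2,interpolation=cv2.INTER_CUBIC))
manip.gripper_to(30); print(manip.get_obs()['grip_width'])
p,q=tbar(np.radians(67),20,0,75); print(manip.inverse_kinematics(p,q)); manip.move_pose(p,q)
o=manip.get_obs(); print(o['time_s'],o['ee_pos']-p,o['joints'].round(2))
f=manip.grab_frame("wrist");cv2.imwrite("pics/w6.png",cv2.resize(f["frame"][:,:,::-1],(800,600),interpolation=cv2.INTER_CUBIC))
np.savez("w6.npz",**f)
E
```

```text
18.0083
30.65515809820817
[ 0.19975068 -0.06441769 -0.68809607  0.38151988 -0.24453118 -1.6078549 ]
19.2917 [ 0.4852255  -0.03481901  0.67147416] [ 0.2  -0.06 -0.69  0.38 -0.24 -1.61]
```

View pics/s6.png

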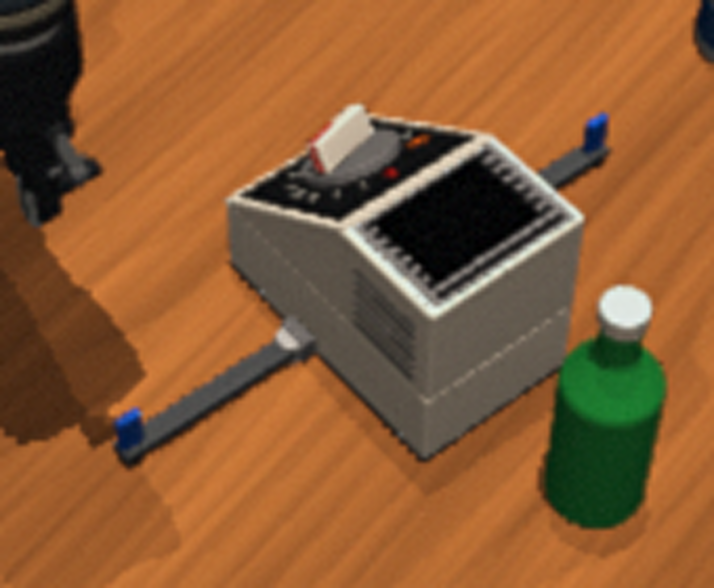

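View pics/w6.png

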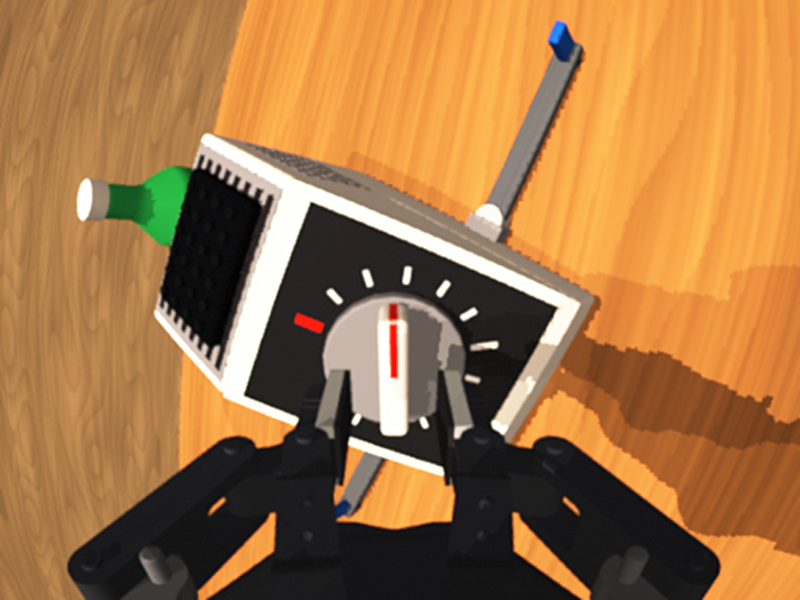

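```bash
cat > hd.py <<'E'
from h import *
from rig import manip
def F(n=3,dt=.03):
    v=[];w=[]
    for _ in range(n): manip.wait(dt); o=manip.get_obs(); v.append(o['ft_force']); w.append(o['wrist_torque'])
    return np.mean(v,0),np.mean(w,0)
def fw(b):
    t=R.from_euler('z',X1[2]).apply(dialpt(1,b+np.pi/2,0)-dialpt(0,0,0)); n=R.from_euler('z',X1[2]).apply([-S,0,C])
    f,w=F(); return (-f@t).round(2),(f@n).round(2),(w@n).round(3)   # reaction against cw, axial
SP=np.radians(334)
def go(bdeg,off,h=17,r=20,rate=40,spin=None):
    b=np.radians(bdeg); s=min(b,SP) if spin is None else spin
    p,q=tbar(b,r,off,h,spin=s); manip.move_linear(p,rate,q); return b
E
python3 - <<'E'
from hd import *
import cv2
g=manip.get_obs()['grip_width'];print(g)
for h in(40,28,22,17):
    b=go(67,0,h,rate=60); print(h,fw(b))
e=g/2-6.5
b=go(67,e-2.5);print(fw(b),manip.get_obs()['time_s'])
b=go(67,e); print(fw(b))
for d in(72,77,90): b=go(d,e);print(d,fw(b))
print(manip.get_obs()['time_s'])
f=manip.grab_frame("wrist");cv2.imwrite("pics/w7.png",cv2.resize(f["frame"][:,:,::-1],(800,600),interpolation=cv2.INTER_CUBIC))
E
```

```text
29.547002445363766
40 (np.float64(-0.17), np.float64(-0.1), np.float64(0.015))
28 (np.float64(0.09), np.float64(0.33), np.float64(-0.011))
22 (np.float64(0.42), np.float64(0.15), np.float64(-0.004))
17 (np.float64(0.06), np.float64(0.49), np.float64(0.008))
(np.float64(0.25), np.float64(-0.28), np.float64(0.005)) 21.7167
(np.float64(1.25), np.float64(0.47), np.float64(-0.042))
72 (np.float64(1.68), np.float64(0.55), np.float64(-0.054))
77 (np.float64(1.48), np.float64(1.07), np.float64(-0.053))
90 (np.float64(0.06), np.float64(-0.48), np.float64(0.031))
23.2417
```

View pics/w7.png

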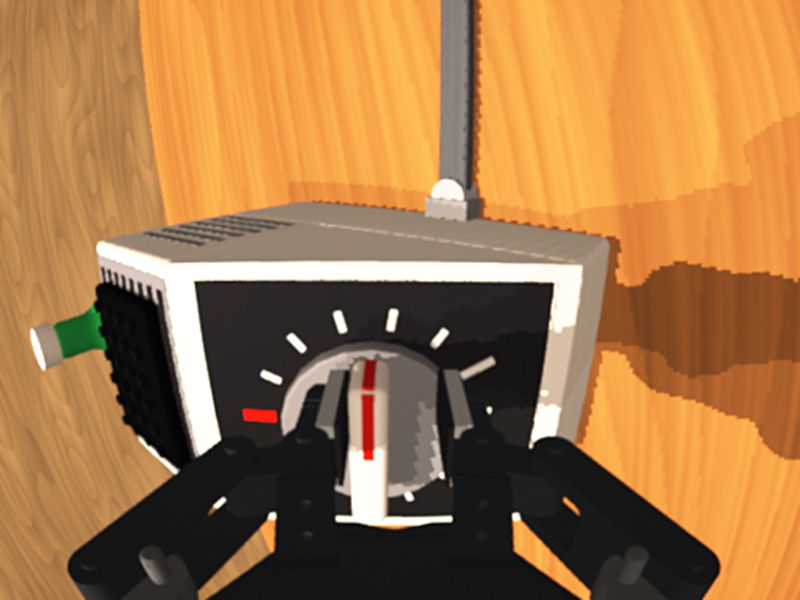

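Run:
```python
from hd import *
import cv2
e=29.55/2-6.5
for d in range(105,286,15):
    b=go(d,e,rate=25); f,_=F(1); t=manip.get_obs()
    print(d,fw(b) if d%45==0 else '',end=' ')
d=285
hist=[]
print(manip.get_obs()['time_s'])
while d<341:
    d+=3 if d<300 else 1.5
    b=go(d,e,rate=15); v=fw(b); hist.append(v[0]); m=np.median(hist[-6:-1]) if len(hist)>3 else 9
    print(d,*v)
    if v[0]-m>1.5 or v[0]>4:
        v=fw(b); print("chk",*v)
        if v[0]-m>1.5 or v[0]>4: break
print(manip.get_obs()['time_s'],manip.get_obs()['joints'].round(2))
f=manip.grab_frame("wrist");cv2.imwrite("pics/w8.png",cv2.resize(f["frame"][:,:,::-1],(800,600),interpolation=cv2.INTER_CUBIC))
```

```text
105  120  135 (np.float64(0.28), np.float64(0.18), np.float64(-0.018)) 150  165  180 (np.float64(0.03), np.float64(0.13), np.float64(0.02)) 195  210  225 (np.float64(0.27), np.float64(-0.54), np.float64(0.016)) 240  255  270 (np.float64(0.17), np.float64(-0.09), np.float64(0.036)) 285  29.4333
288 1.86 0.91 0.007
291 3.2 1.47 -0.035
294 3.75 1.81 -0.026
297 4.72 1.74 -0.025
chk 5.16 1.63 -0.044
30.9333 [ 0.23  0.08 -0.68  0.26 -0.26  2.43]
```

View pics/w8.png

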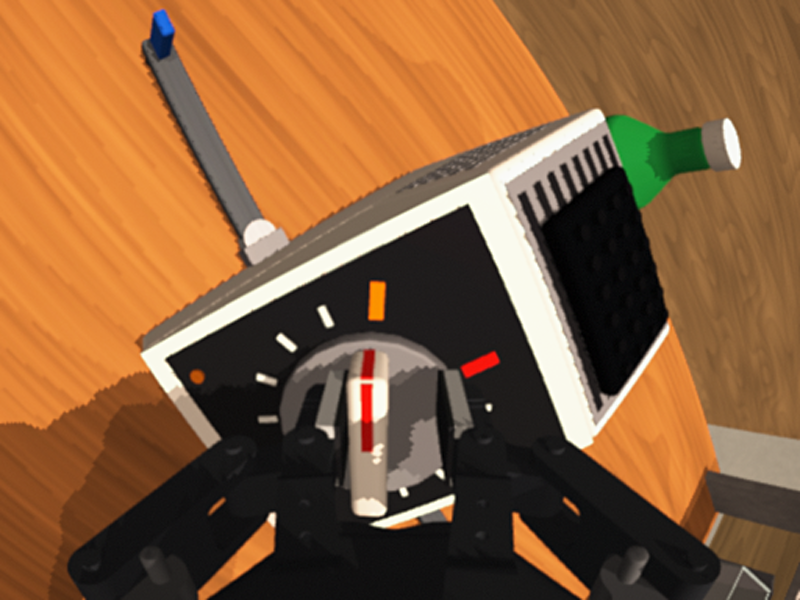

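Run:
```python
from hd import *
import cv2
e=29.55/2-6.5
L=np.radians(336)
sp=lambda d:min(np.radians(d+5),L)
go(297,e-4,rate=40)
b=go(297,e-4,r=27,rate=40,spin=sp(297)); f0=fw(b);print("free",f0)
hist=[];d=296-1
e2=e-1
while d<346:
    d+=1.5
    b=go(d,e2,r=27,rate=20,spin=sp(d)); v=fw(b); hist.append(v[0]-f0[0])
    m=np.median(hist[-6:-1]) if len(hist)>4 else 4
    print(d,hist[-1].round(2),v[1],v[2])
    if hist[-1]>m+2 or hist[-1]>6:
        v=fw(b);x=v[0]-f0[0]; print("chk",x)
        if x>m+2 or x>6: break
print(manip.get_obs()['time_s'],manip.get_obs()['joints'].round(2))
f=manip.grab_frame("wrist");cv2.imwrite("pics/w9.png",cv2.resize(f["frame"][:,:,::-1],(800,600),interpolation=cv2.INTER_CUBIC))
```

```text
free (np.float64(0.47), np.float64(-0.35), np.float64(-0.008))
296.5 0.1 0.69 0.007
298.0 -0.2 -0.01 0.002
299.5 0.9 0.19 0.022
301.0 0.79 -0.41 0.004
302.5 0.89 -0.08 -0.019
304.0 0.99 -0.57 0.026
305.5 0.79 0.02 0.05
307.0 0.93 -0.18 0.001
308.5 0.35 0.12 0.003
310.0 0.77 0.05 -0.001
311.5 0.89 -0.37 -0.031
313.0 0.12 -0.42 0.035
314.5 0.34 -0.21 -0.01
316.0 0.97 -0.07 0.016
317.5 0.56 -0.02 0.045
319.0 0.17 0.68 0.036
320.5 0.47 -0.92 0.015
322.0 0.76 0.02 -0.0
323.5 0.86 0.19 -0.016
325.0 0.82 0.11 0.043
326.5 0.81 0.02 0.023
328.0 0.73 0.02 0.024
329.5 2.96 -0.08 0.044
chk 2.4299999999999997
331.0 4.62 0.81 0.031
chk 4.95
40.3 [ 0.21  0.08 -0.66  0.27 -0.25  3.09]
```

View pics/w9.png

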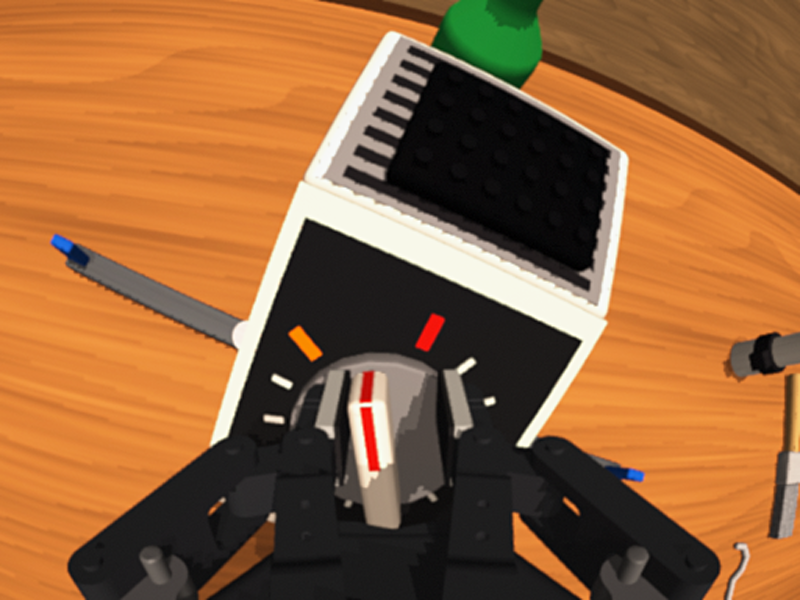

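Run:
```python
from hd import *
import cv2
e2=29.55/2-6.5-1
sp=lambda d:min(np.radians(d-5),np.radians(336))
go(326,0,r=27,rate=60,spin=np.radians(325))
go(326,-e2+1,r=27,rate=40,spin=sp(326))
d=326
while d>150:
    d-=11; b=go(d,-e2,r=27,rate=40,spin=sp(d))
print(d,manip.get_obs()['time_s'],fw(b))
while d>133:
    d-=3; b=go(d,-e2,r=27,rate=20,spin=sp(d))
print(d,fw(b))
print(manip.get_obs()['time_s'],manip.get_obs()['joints'].round(2))
f=manip.grab_frame("wrist");cv2.imwrite("pics/w10.png",cv2.resize(f["frame"][:,:,::-1],(800,600),interpolation=cv2.INTER_CUBIC))
np.savez("w10.npz",**f)
```

```text
150 46.4667 (np.float64(-0.2), np.float64(-0.04), np.float64(-0.009))
132 (np.float64(-0.83), np.float64(0.04), np.float64(0.025))
48.1667 [ 0.17  0.04 -0.78  0.18 -0.23 -0.59]
```

View pics/w10.png

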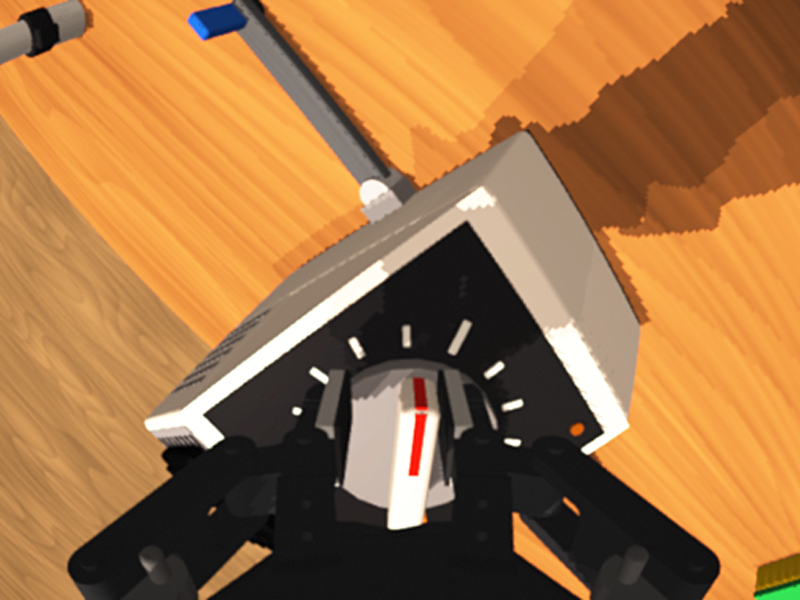

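```bash
cat > meas.py <<'E'
from h import *
from scipy.optimize import least_squares
import sys,cv2
f=dict(np.load(sys.argv[1]))
x0,y0=[int(v) for v in sys.argv[2:4]]; k=5
c=cv2.resize(f["frame"][y0:y0+110,x0:x0+150,::-1],None,fx=k,fy=k,interpolation=cv2.INTER_CUBIC)
for d,col in((125,(0,255,0)),(130,(255,255,0)),(135,(255,0,255))):
    for r in(33,10):
        u=(projw(f,d2w(dialpt(r,np.radians(d),36),X1))[0]-[x0,y0]+.5)*k-.5
        cv2.circle(c,tuple(int(v) for v in u),2,col,-1)
for i in range(13):
    u=(projw(f,d2w(dialpt(44.5,np.radians(25*i),0),X1))[0]-[x0,y0]+.5)*k-.5
    cv2.circle(c,tuple(int(v) for v in u),3,(0,200,255),-1)
cv2.imwrite(sys.argv[4],c)
E
python3 meas.py w10.npz 185 195 pics/w10c.png
```

```text
(no output)
```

View pics/w10c.png

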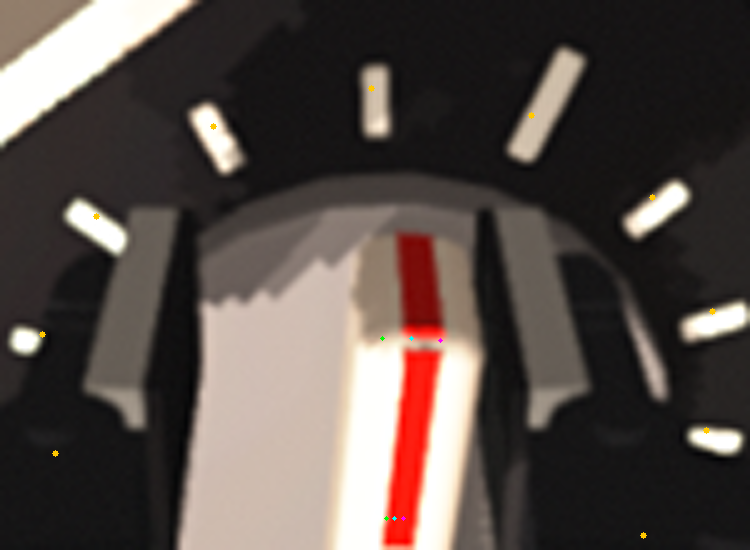

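```bash
python3 - <<'E'
from hd import *
e2=29.55/2-6.5-1
for d in (130.5,129,127.5,126.3,125.3):
    b=go(d,-e2,r=27,rate=20,spin=np.radians(d-5))
print(fw(b),manip.get_obs()['time_s'])
b=go(125.3,0,r=27,rate=30,spin=np.radians(120.3)) # release
f=manip.grab_frame("wrist")
np.savez("w11.npz",**f)
E
python3 meas.py w11.npz 185 195 pics/w11c.png
```

```text
(np.float64(-0.7), np.float64(-0.14), np.float64(-0.006)) 49.5667
```

View pics/w11c.png

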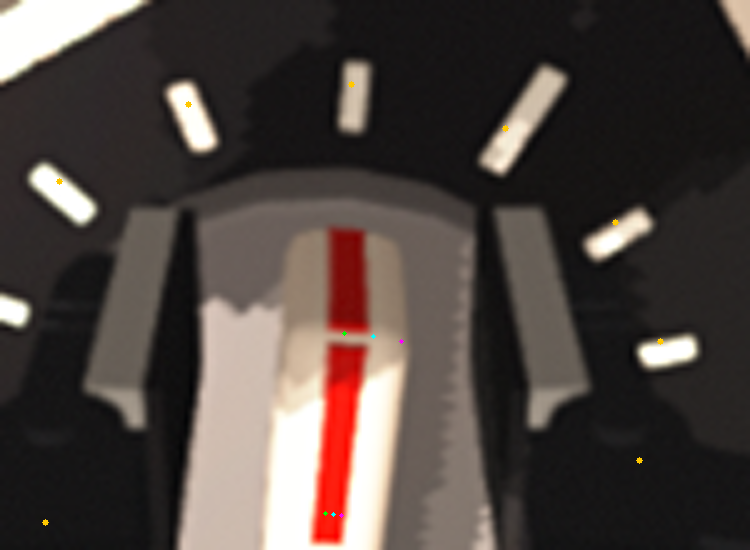

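```bash
python3 - <<'E'
from hd import *
import cv2
go(125.3,0,h=45,r=27,rate=80,spin=np.radians(122))
go(125.3,0,h=110,r=27,rate=150,spin=np.radians(122))
f=manip.grab_frame("wrist");np.savez("w12.npz",**f)
cv2.imwrite("pics/w12.png",cv2.resize(f["frame"][:,:,::-1],(800,600),interpolation=cv2.INTER_CUBIC))
p=manip.get_obs()['ee_pos']; manip.move_linear(p+[-150,0,120],250)
f=manip.grab_frame("scene");cv2.imwrite("pics/s12.png",cv2.resize(f["frame"][:,:,::-1],(800,600),interpolation=cv2.INTER_CUBIC))
print(manip.get_obs()['time_s'])
E
python3 meas.py w12.npz 195 170 pics/w12c.png
```

```text
52.1083
```

View pics/w12.png

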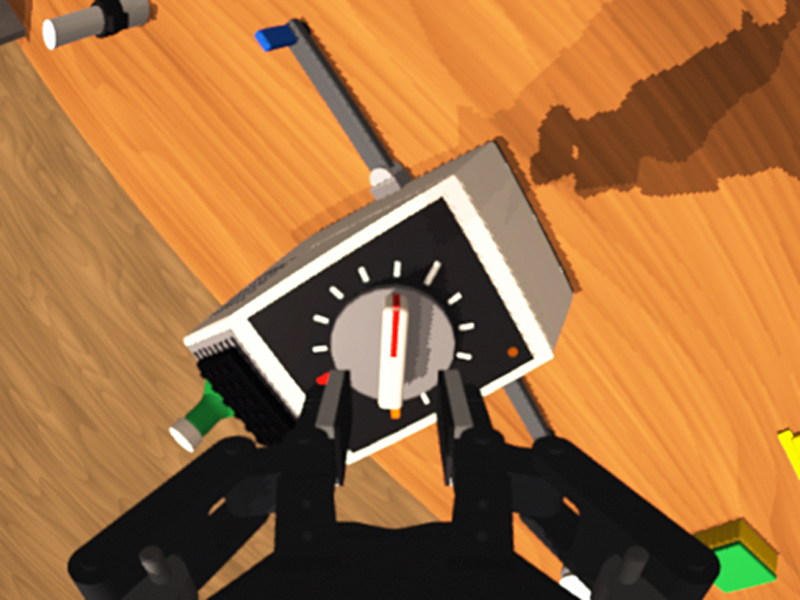

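View pics/w12c.png

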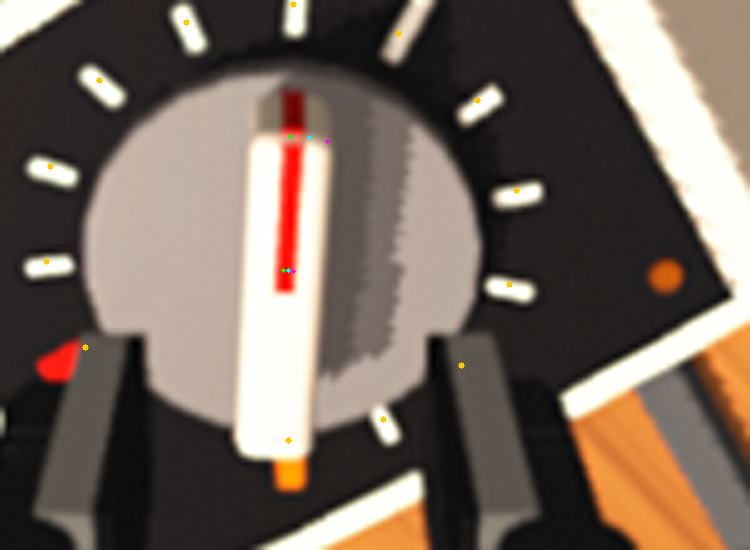

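View pics/s12.png

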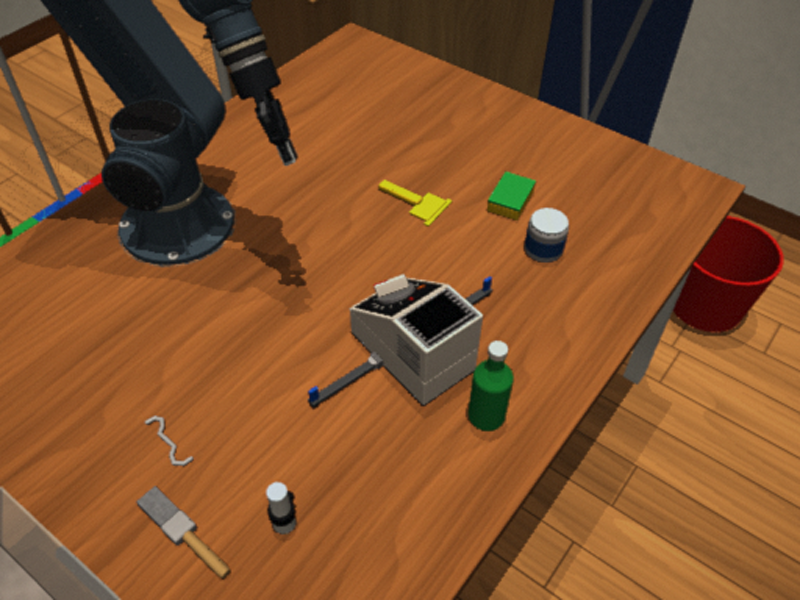

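Run:
```python
from h import *
for d in(80,84,87,90):
    a=np.radians(d);P=[[-20-135*np.cos(a),-77-135*np.sin(a),z] for z in(30,46)]+[[-20-145*np.cos(a),-77-145*np.sin(a),8]]
    print(d,((proj("scene",d2w(P,X1))+.5)*1.5625).round(1).tolist(),)
    f=dict(np.load("w12.npz"));print("   w",((projw(f,d2w(P,X1))+.5)*1.5625).round(1).tolist())
print(((proj("scene",d2w([[-20,212,30],[-20,212,46]],X1))+.5)*1.5625).round(1).tolist())
```

```text
80 [[306.3, 387.2], [305.6, 382.1], [302.3, 396.2]]
   w [[295.5, 21.5], [280.2, 24.3], [309.3, 7.0]]
84 [[308.7, 390.9], [307.9, 385.8], [304.8, 400.3]]
   w [[287.1, 27.9], [271.9, 31.0], [300.5, 13.7]]
87 [[310.7, 393.6], [310.0, 388.5], [306.9, 403.2]]
   w [[281.3, 33.0], [266.2, 36.4], [294.4, 19.0]]
90 [[312.9, 396.2], [312.2, 391.2], [309.3, 406.0]]
   w [[276.0, 38.5], [260.9, 42.1], [288.7, 24.7]]
[[485.9, 285.4], [486.6, 280.0]]
```

Run:
```python
from rig import manip
import cv2
f=manip.grab_frame("scene")["frame"][:,:,::-1]
cv2.imwrite("pics/s13.png",cv2.resize(f[225:270,185:260],None,fx=10,fy=10,interpolation=cv2.INTER_CUBIC))
```

```text
(no output)
```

View pics/s13.png

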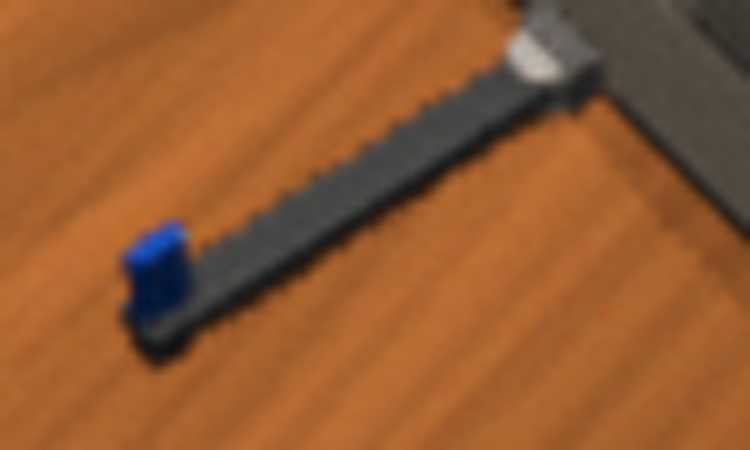

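Run:
```python
from rig import manip
print(manip.sign_off(), manip.get_obs()['time_s'])
```

```text
the job is handed in; nothing more can be done
the job is handed in; nothing more can be done
```

The job is done in the order asked and handed in at about 52 s of the 72 s allowed; sign-off reports no verdict.

- **Foot:** I pushed the blue tab outwards with the closed fingertips until the force jumped to about 10 N. That is harder than I intended, since I meant to stop at 4 N. The wrist picture matches 90° out. The scene picture reads about 88–90°, which is within the calibration error.
- **Dial, clockwise:** I pushed the grip bar with one fingertip at a time, never gripping it. Around 297° the force rose to about 5 N. The stop cannot be that early, so I took it for contact too close to the axis, backed off and pushed further out. The force then stayed at or below about 1 N past the 60 mark, and rose steadily to about 5 N from 328°, roughly 65.5 minutes. I took that as the end stop.
- **Dial, back to 25:** I brought it back by pushing the other side of the bar. The last close-ups show the pointer at about 124–125°, where the 25 mark is 125°.
- **Everything else:** The pad is still on the grille. In the last scene picture the other things stand where they were at the start, and the arm is clear of everything.

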